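# Prove the hinge of a paint-box easel lid

### The job

Lift the paint box's lid by its red pull to about 55 degrees, let go completely and see for a couple of seconds that it holds by itself. Then load-test the hinge: with closed fingertips lean straight down on the brass clamp bar with a steady 7 newtons or so for a good second, never more than 10 newtons on the bar, and back off, leaving the lid standing at about 55 degrees. Leave the other things on the table where they are.

Things in the scene. Friction and masses are not known exactly. Their poses are not given: they have to be found in the camera images.
- paint_box: Wooden artist's paint box fixed to the table, 200 (x) x 300 (y) x 75 mm high, with a 12 mm thick lid of the same outline on top. Origin: centre of its underside; z up; x points from its front (the side with red pull and brass bar) to its hinge side. It stands turned up to 0.35 rad about z.
- lid (a joint): Lid angle above shut, rad: 0 shut, 0.96 = 55 degrees, stop at 1.9; starts 0.02 to 0.35. Axis: the box's y through lid_hinge; growing, the front edge rises and swings to the box's +x. Stiff friction hinge (2.2 N m, lid 0.3 to 0.6 kg): raising it by the pull takes about 12 N, it stays where left, and at 45 to 65 degrees slips under more than about 11 N down on the bar.
- lid_hinge (a point): Point on the hinge axis, mid-width of the lid, 81.5 mm above the table; in the box frame at x = +100, y = 0 mm.
- lid_handle (a point): Centre of the red pull: a round stub 28 mm long along the box's y, 18 mm thick, on a 10 mm neck before the lid's front edge, 235 mm from the hinge axis in the lid's mid-plane, 70 mm to +y of its middle. Pinch it across its two end faces (closing along the box's y) from straight above; it then turns between the fingertips as the lid swings.
- clamp_bar: Canvas clamp on the lid's front edge: brass bar, rigid, 60 mm long along the box's y, 16 mm thick. Origin: bar centre when set fully in, in the lid's mid-plane, 235 mm from the hinge axis, 75 mm to -y of the lid's middle. The bar is locked anywhere from 0 to 10 mm further out from the hinge; this setting is NOT measured. Hard: half a millimetre too deep is 6 N, so press by feel.
- brush: Paint brush lying flat beside the box; a bystander, to be left alone. Origin: its underside.
- mixing_cup: Yellow-green mixing cup, 72 mm wide, 85 mm high; a bystander, to be left alone. Origin: its underside.
- palette_knife: Palette knife lying flat on the table; a bystander, to be left alone. Origin: its underside.
- medium_bottle: Amber bottle, 56 mm wide, 150 mm high; a bystander, to be left alone. Origin: its underside.
- paint_can: Paint can, 90 mm wide, 100 mm high; a bystander, to be left alone. Origin: its underside.
- gesso_jar: White jar with red label, 76 mm wide, 80 mm high; a bystander, to be left alone. Origin: its underside.
- sanding_block: Cork sanding block, 100 x 65 x 35 mm; a bystander, to be left alone. Origin: its underside.

How it is judged:
On the way, in this order (a step that is already met when the one before it is completed fails the run):
1. the lid stands by itself between 45 and 65 degrees, released by the robot, for one second (value of joint lid between 0.785 and 1.134 rad and contact force between each of the fingers, the arm and paint_box below 0.2 N), for 1 s.
2. the fingers press on the brass bar with more than 4 N for half a second while the lid keeps standing between 45 and 65 degrees (value of joint lid between 0.785 and 1.134 rad and contact force between the fingers and clamp_bar above 4 N), for 0.5 s.
At the end, for the whole second after the job is handed in: The lid stands still by itself between 45 and 65 degrees (0.785 to 1.134 rad) with the robot off the box (all of step 1 and velocity of joint lid between -0.05 and 0.05 rad/s); the robot touches nothing.
It fails at once if more than 10 N on the brass bar (contact force between anything else and clamp_bar above 10 N).
It fails at once if a bystander moved more than 30 mm (distance of any of brush, mixing_cup, palette_knife, medium_bottle, paint_can, gesso_jar, sanding_block from where it was at the start of the episode above 0.03 m).
It also fails if it takes over 67 s, if anything falls off the work surface, if the arm or the gripper's body presses on something with over 40 N, if the wrist force passes 120 N, or if a joint passes its speed limit or range.

### The arm

A 6-joint arm with a two-finger parallel gripper is mounted at the origin on the work surface. World frame = base frame: x ahead of the robot, y to its left, z up, the work surface at z = 0. Lengths are in m, angles in rad, forces in N, time in s.
With the tool pointing down it reaches from about 0.4 to 0.825 m from the base axis. Payload 7 kg.
Tool frame: the origin (TCP) lies at the very end of the fingers, on their centre line; the grasp point (between the pads) lies 19 mm behind it; z points along the fingers, x is the direction in which the jaws open and shut, and the axes are right-handed (so a half turn about z gives the same grasp; the last joint's range is limited). The gripper opens to 88 mm and grips with 3 to 60 N. Pads are 19 mm wide; open, the fingers measure 130 mm over their backs; the gripper's body (78 mm by 193 mm) begins 47 mm behind the grasp point.
Start: joints at [-0.848, 0.359, 0.012, 0, -1.224, -0.288], TCP at [0.284, -0.612, 0.227] pointing down, gripper open.
Joint ranges: [-3.07, 3.07], [-1.43, 2.12], [-1.02, 1.25], [-3.03, 1.67], [-3.05, -0], [-3.03, 3.03]. Speed limits (rad/s): [2.39, 2.39, 3.01, 3.14, 3.14, 3.14].

### API

Orientations are given as [roll, pitch, yaw] about the fixed x, y, z axes, in that order (R = Rz(yaw) Ry(pitch) Rx(roll)).
In Python, from station import telemetry, grab_frame, arm, regions_of, pinpoint gives the robot as it stands. The module is installed in compiled form; this text tells all that it offers.
- The arm moves only by the shell command python3 -m inch 'ROWS' [FORCE]. ROWS is text: rows parted by semicolons, each of 7 numbers parted by spaces: the opening, from 0 (shut) to 1 (fully open), then the shift along the world's x, y, z in cm, then the turn, a rotation vector about the world's x, y, z in degrees. A call has 1 to 12 rows; each row is the pose to reach, as a shift and turn from the pose measured when the call began; what a row does not reach only later rows make up. A row lasts 1/8 s, in which the tool goes at most 62.5 mm and 10.7 degrees, less where a joint would pass 70% of its speed; a pose out of reach is approached as far as the arm can. A call with a gripper value outside its range is refused whole. The fingers move at their own pace and stop on an object; FORCE is the grip in N (left out, the last holds). Time passes only in rows, so rows that repeat a pose let the fingers close. It gives the time, the measured TCP pose, the force and the opening at its end, in the units of the state.
- telemetry.get_state(): the state, without advancing time (a new reading comes with each control period).
- grab_frame(name): name is "side" or "top"; returns a dict with "pixels" (400x640x3 uint8, red, green, blue), "fx", "fy", "cx", "cy" (pixels), "R" (3x3) and "t" (3): a world point X has camera coordinates R X + t. Camera axes: x right, y down, z forward; pixel columns grow to the right and rows downward; lengths in m; the calibration is good to about 2 mm. A picture is of the moment at which its call begins. There is no depth.
- arm.job_done(): hands the job in, once; it reports no verdict.
Trained networks look in the newest picture that a camera, given by its name, has taken for a name from the list of things; names that differ only in an ending like _2 or _b are one class to them, and where a whole thing is asked for, a point or a joint stands for the part that bears it (a point fixed in the world has none). Each returns a list of dicts, best first, with "p" (0 to 1); they miss things now and then, are a little off and sometimes report something else, mostly with a low value. They report only what shows in the picture. A call takes as long as a camera call.
- regions_of(camera, name): "pixels" (400x640 bool, what is visible of it) and "bbox" ([left, top, right, bottom] in pixels, round what is visible of it).
- pinpoint(camera, name): "location" ([column, row] in pixels: a listed point, or the origin of a listed thing).
The state is a dict: "t": time; "q": joint angles; "qd": joint speeds; "joint_efforts": joint torques, N m; "eef_pos": TCP position; "ee_rot": TCP orientation; "force": force on the tool from outside, world axes, zero at the start; "moment": the same for the moment, N m; "width": finger opening in m.
Only numpy, scipy, OpenCV 4.12 (cv2) and the standard library are available. Lean on these libraries where they do the work, as an engineer would, in place of code of your own. Each camera call takes 0.05 s, during which the arm holds its last target. There are 200 camera calls.

## Working session

There is one attempt and no reset: what is moved stays moved. The work goes in short steps, Python scripts to look and compute and a shell command to move; the robot and the scene stay as the last step left them, time stands still between calls to the robot, and variables do not carry over. Pictures are saved under pics/ and viewed, about 8 in all and at most 12, crops included, and the job is handed in when it is done.

```bash
mkdir -p pics; cat > h.py <<'E'
import numpy as np, cv2
from station import telemetry, grab_frame, arm, regions_of, pinpoint
from scipy.optimize import least_squares
def proj(f,X):
    c=f["R"]@np.asarray(X,float)+np.ravel(f["t"]); return np.array([f["fx"]*c[0]/c[2]+f["cx"],f["fy"]*c[1]/c[2]+f["cy"]])
def tri(obs):
    return least_squares(lambda X: np.concatenate([proj(f,X)-p for f,p in obs]),[0.55,0,0.1])
def onplane(f,p,z):
    d=np.array(f["R"]).T@np.array([(p[0]-f["cx"])/f["fx"],(p[1]-f["cy"])/f["fy"],1]); o=-np.array(f["R"]).T@np.ravel(f["t"])
    return o+d*(z-o[2])/d[2]
E
python3 - <<'E'
from h import *
F={n:grab_frame(n) for n in("side","top")}
ims=[]
for n in F: cv2.imwrite(f"pics/{n}0.png",F[n]["pixels"][...,::-1])
for k in("lid_handle","clamp_bar","lid_hinge","paint_box"):
    P={}
    for n in F:
        r=pinpoint(n,k); print(k,n,[(np.round(a["location"],1),round(a["p"],2)) for a in r[:2]])
        if r: P[n]=r[0]["location"]
    if len(P)==2:
        s=tri([(F[n],P[n]) for n in P]); print("  tri",s.x.round(4),"res",s.fun.round(1))
z=dict(brush=0,mixing_cup=0,palette_knife=0,medium_bottle=0,paint_can=0,gesso_jar=0,sanding_block=0)
for k in z:
    r=pinpoint("top",k)
    if r: print(k,round(r[0]["p"],2),onplane(F["top"],r[0]["location"],0).round(3))
print(telemetry.get_state())
E
```

```text
lid_handle side [(array([355.3, 231.6]), 0.94)]
lid_handle top [(array([265.3, 252.9]), 0.62)]
  tri [0.4759 0.1151 0.1127] res [ 2.9  0.4 -0.3 -3. ]
clamp_bar side [(array([379.6, 200.6]), 0.66), (array([295.1, 201.7]), 0.46)]
clamp_bar top []
lid_hinge side [(array([296.6, 202.5]), 0.56)]
lid_hinge top [(array([311.3, 175.1]), 0.72)]
  tri [ 0.6777 -0.0039  0.0805] res [-0.5 -0.1  0.1  0.5]
paint_box side [(array([326.9, 237.1]), 0.74)]
paint_box top [(array([303.4, 215.4]), 0.8)]
  tri [ 0.5795  0.0217 -0.0095] res [ 0.  0. -0. -0.]
brush 0.82 [ 0.558 -0.176  0.   ]
mixing_cup 0.66 [0.654 0.219 0.   ]
palette_knife 0.89 [ 0.42  -0.369  0.   ]
medium_bottle 0.92 [ 0.651 -0.428  0.   ]
paint_can 0.56 [0.599 0.425 0.   ]
gesso_jar 0.74 [ 0.511 -0.472  0.   ]
{'t': 0.85, 'q': array([-8.47845215e-01,  3.58581396e-01,  1.19031211e-02, -2.05091468e-06,
       -1.22410192e+00, -2.88068198e-01]), 'qd': array([ 0.00011083, -0.00021217, -0.00018068, -0.00069104, -0.00011702,
        0.00025951]), 'joint_efforts': array([ 4.10641578e-04, -5.82326889e+01,  2.93291885e+01,  7.00213909e+00,
        1.26056455e-02, -1.07277609e-05]), 'eef_pos': array([ 0.28433547, -0.61216718,  0.22657427]), 'ee_rot': array([3.14158622e+00, 1.49226019e-05, 2.00567854e+00]), 'force': array([-0.04433107,  0.12660253, -0.41311623]), 'moment': array([ 0.021918  , -0.00282313,  0.02349753]), 'width': 0.08738261586351079}
```

View pics/top0.png

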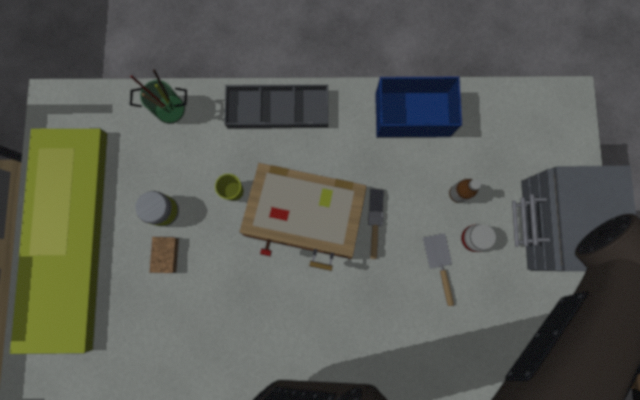

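View pics/side0.png

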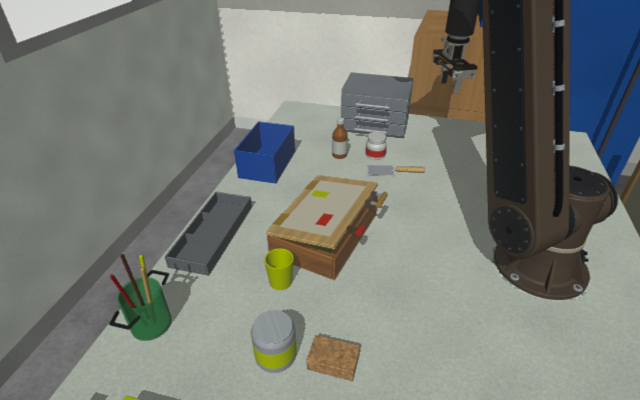

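The top view shows the box with the red pull at about (266,251), the brass bar at (321,265) and the hinge edge from (262,165) to (367,185). The side view shows the pull at about (360,230) and the bar at (381,199). I'll fit the box pose and lid angle jointly from these.

```bash
cat >> h.py <<'E'
def model(p,k,lx=0.0,ly=0.0,h=0.0):
    x,y,yaw,th=p; c,s=np.cos(yaw),np.sin(yaw)
    r,yy={"lid_handle":(.235,.07),"bar":(.235+lx,-.075),"lid_hinge":(0,0),"pt":(lx,ly)}[k]
    b=np.array([.1-r*np.cos(th)-h*np.sin(th)*-1*-1,yy]); z=.0815+r*np.sin(th)+h*np.cos(th)
    return np.array([x+c*b[0]-s*b[1],y+s*b[0]+c*b[1],z])
def blob(f,box,lo,hi):
    l,t,r,b=box; hsv=cv2.cvtColor(np.ascontiguousarray(f["pixels"][t:b,l:r]),cv2.COLOR_RGB2HSV)
    m=cv2.inRange(hsv,lo,hi); n,_,st,c=cv2.connectedComponentsWithStats(m)
    if n<2: return None
    i=1+np.argmax(st[1:,4]); return c[i]+[l,t],st[i]
E
python3 - <<'E'
from h import *
F={n:grab_frame(n) for n in("side","top")}
obs=[]
for n,b in(("side",(345,222,375,245)),("top",(255,238,280,262))):
    f=F[n]; o=blob(f,b,(0,130,60),(6,255,255)); print("red",n,o)
    obs.append((n,"lid_handle",o[0],0))
for n in F:
    for k in("lid_handle","lid_hinge"):
        r=pinpoint(n,k)
        if r: obs.append((n,k,np.array(r[0]["location"]),0))
def box_pt(p): 
    return np.array([p[0],p[1],0])
pb=[(n,np.array(pinpoint(n,"paint_box")[0]["location"])) for n in F]
def res(p):
    out=[proj(F[n],model(p,k))-q for n,k,q,_ in obs]+[(proj(F[n],box_pt(p))-q)*.5 for n,q in pb]
    return np.concatenate(out)
s=least_squares(res,[.58,.02,-.18,.2],loss="soft_l1"); p=s.x; print(p.round(4)); print(res(p).round(1))
np.save("p.npy",p)
for k in("lid_handle","bar","lid_hinge"): print(k,model(p,k).round(4))
V=[]
for n,(l,t,w,h) in(("side",(250,160,150,125)),("top",(225,150,160,133))):
    im=cv2.resize(F[n]["pixels"][t:t+h,l:l+w,::-1],(600,500),interpolation=cv2.INTER_CUBIC)[:, :]
    sc=np.array([600/w,500/h])
    def pt(X,c): cv2.circle(im,tuple(int(v) for v in (proj(F[n],X)-[l,t]+.5)*sc),3,c,-1)
    for r in(0,.2):
        for y in(-.15,.15): 
            pt(model(p,"pt",r,y,.006),(255,0,255))
            q=p.copy(); q[3]=0; pt(model(q,"pt",r,y,-.0065),(255,255,0))
    pt(model(p,"lid_handle"),(0,255,0)); pt(model(p,"bar"),(255,0,0)); pt(model(p,"bar",.01),(255,0,0)); pt(model(p,"lid_hinge"),(0,255,0))
    V.append(cv2.resize(im,(400,333)))
cv2.imwrite("pics/fit.png",np.hstack(V))
E
```

```text
red side (array([359.49382716, 230.19753086]), array([10,  3, 10, 12, 81], dtype=int32))
red top (array([265.41463415, 251.65853659]), array([ 6, 11,  9,  6, 41], dtype=int32))
[ 0.5868  0.0147 -0.218   0.151 ]
[ 0.3 -0.1  0.7 -0.6  2.5  0.3 -0.6  1.7 -1.  -0.7  0.9  1.4 -0.2 -0.8
 -0.5 -2.5]
lid_handle [0.4727 0.1117 0.1168]
bar [ 0.4414 -0.0299  0.1168]
lid_hinge [ 0.6844 -0.0069  0.0815]
```

View pics/fit.png

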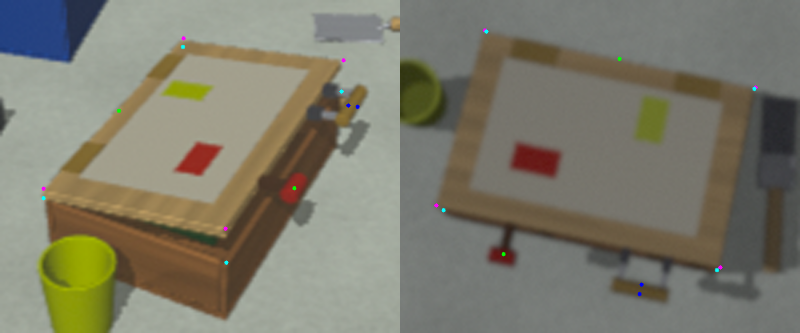

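The fit agrees with both views: box yaw -0.218, lid 0.151 rad, pull at (0.473, 0.112, 0.117). Next I move above the pull.

```bash
python3 -m inch '1 3 6 0 0 0 -5;1 6 12 0 0 0 -10;1 8 18 0 0 0 -15;1 10 24 0 0 0 -20;1 12 30 -1 0 0 -25;1 14 36 -1 0 0 -30;1 15.5 42 -2 0 0 -34;1 16.5 48 -2 0 0 -37.4;1 17.3 54 -2.7 0 0 -37.4;1 18 60 -2.7 0 0 -37.4;1 18.5 66 -2.7 0 0 -37.4;1 18.8 72.4 -2.7 0 0 -37.4' 40; python3 -m inch '1 0 0 0 0 0 0'
python3 - <<'E'
from h import *
p=np.load("p.npy"); s=telemetry.get_state(); print(s["eef_pos"].round(4),s["ee_rot"].round(4),s["q"].round(2),s["force"].round(2))
print("to grasp cm,deg",((model(p,"lid_handle")-[0,0,.019]-s["eef_pos"])*100).round(2),np.degrees(p[2]+np.pi/2-s["ee_rot"][2]))
E
```

```text
t: 2.75
eef_pos: [0.472, 0.1077, 0.2]
ee_rot: [3.141, -0.001, 1.353]
force: [1.1, -0.0, 0.0]
width: 0.0878
t: 2.88
eef_pos: [0.4723, 0.1114, 0.2001]
ee_rot: [3.14, -0.001, 1.358]
force: [0.7, -0.1, -0.1]
width: 0.0875
[0.4723 0.1114 0.2001] [ 3.1401e+00 -1.3000e-03  1.3581e+00] [ 0.64  0.06 -0.43  0.   -1.07 -2.42] [ 0.74 -0.14 -0.05]
to grasp cm,deg [  0.05   0.03 -10.23] -0.3018587052930639
```

```bash
python3 -m inch '1 0 0 -4 0 0 -0.3;1 0 0 -7.5 0 0 -0.3;1 0 0 -10.2 0 0 -0.3;1 0 0 -10.2 0 0 -0.3;0 0 0 -10.2 0 0 -0.3;0 0 0 -10.2 0 0 -0.3;0 0 0 -10.2 0 0 -0.3;0 0 0 -10.2 0 0 -0.3;0 0 0 -10.2 0 0 -0.3;0 0 0 -10.2 0 0 -0.3' 40
python3 - <<'E'
from h import *
p=np.load("p.npy"); s=telemetry.get_state(); print(s["eef_pos"].round(4),s["force"].round(2),s["moment"].round(2))
F={n:grab_frame(n) for n in("side","top")}
cv2.imwrite("pics/grasp.png",cv2.resize(F["side"]["pixels"][130:290,260:460,::-1],(600,480)))
p=p.copy();a=model(p,"lid_handle")
for th in np.linspace(p[3],.97,13)[1:]:
    p[3]=th; print(th.round(3),((model(p,"lid_handle")-a)*100).round(2))
E
```

```text
t: 4.12
eef_pos: [0.4723, 0.1114, 0.0982]
ee_rot: [3.14, -0.001, 1.353]
force: [-0.8, -0.6, -2.1]
width: 0.0332
[0.4723 0.1114 0.0982] [-0.81 -0.65 -2.08] [-0.01 -0.01  0.  ]
0.219 [ 0.29 -0.06  1.58]
0.287 [ 0.68 -0.15  3.13]
0.356 [ 1.18 -0.26  4.65]
0.424 [ 1.77 -0.39  6.13]
0.492 [ 2.46 -0.55  7.57]
0.56 [ 3.25 -0.72  8.96]
0.629 [ 4.13 -0.91 10.29]
0.697 [ 5.09 -1.13 11.55]
0.765 [ 6.14 -1.36 12.74]
0.833 [ 7.26 -1.61 13.86]
0.902 [ 8.45 -1.87 14.9 ]
0.97 [ 9.71 -2.15 15.85]
```

View pics/grasp.png

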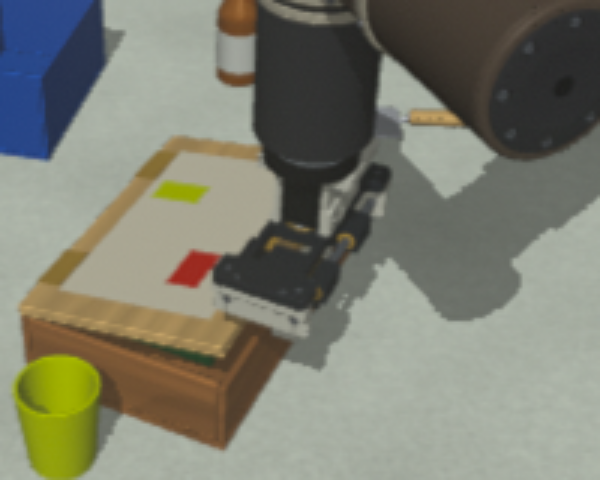

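The fingers straddle the pull, and the opening of 33 mm was still closing on the 28 mm stub.

```bash
python3 -m inch '0 0 0 0 0 0 0;0 0 0 0 0 0 0;0 0 0 0 0 0 0' 45; python3 -m inch '0 0.1 0 0.8 0 0 0;0 0.3 0 1.6 0 0 0;0 0.5 -0.1 2.3 0 0 0;0 0.7 -0.15 3.1 0 0 0;0 0.7 -0.15 3.1 0 0 0'
python3 - <<'E'
from h import *
s=telemetry.get_state(); print(s["eef_pos"].round(4),s["force"].round(2),s["moment"].round(2),s["width"])
E
```

```text
t: 4.6
eef_pos: [0.4729, 0.1138, 0.0981]
ee_rot: [3.139, -0.006, 1.353]
force: [-1.1, 2.4, -1.0]
width: 0.0274
t: 5.22
eef_pos: [0.4803, 0.1122, 0.1289]
ee_rot: [3.139, -0.006, 1.352]
force: [5.6, -0.0, -5.9]
width: 0.0279
[0.4803 0.1122 0.1289] [ 5.58 -0.02 -5.94] [ 0.16 -1.3   0.  ] 0.02793543955039157
```

```bash
python3 -m inch '0 0.2 0 0.8 0 0 0;0 0.45 -0.1 1.6 0 0 0;0 0.7 -0.15 2.3 0 0 0;0 1.05 -0.25 3.05 0 0 0;0 1.35 -0.3 3.8 0 0 0;0 1.7 -0.4 4.5 0 0 0;0 2.1 -0.5 5.2 0 0 0;0 2.5 -0.55 5.9 0 0 0;0 2.95 -0.65 6.6 0 0 0;0 3.4 -0.75 7.2 0 0 0;0 3.85 -0.85 7.9 0 0 0;0 3.85 -0.85 7.9 0 0 0'
python3 - <<'E'
from h import *
p=np.load("p.npy"); s=telemetry.get_state(); print(s["eef_pos"].round(4),s["force"].round(2),s["moment"].round(2),s["width"])
F={n:grab_frame(n) for n in("side","top")}
cv2.imwrite("pics/mid.png",cv2.resize(F["side"]["pixels"][130:290,260:460,::-1],(600,480)))
# model angle if handle still at grasp point; and next waypoints
g=s["eef_pos"]+[0,0,.019]; h=model(p,"lid_hinge"); u=np.array([np.cos(p[2]),np.sin(p[2])])
d=h[:2]-g[:2]; print("r",np.hypot(d@u,g[2]-.0815),"th",np.arctan2(g[2]-.0815,d@u))
p[3]=.97; print("to go",((model(p,"lid_handle")-g)*100).round(2))
E
```

```text
t: 6.72
eef_pos: [0.5192, 0.1036, 0.2056]
ee_rot: [3.14, -0.005, 1.35]
force: [12.6, 0.6, -18.8]
width: 0.0275
[0.5192 0.1036 0.2056] [ 12.56   0.55 -18.78] [ 0.15 -3.84 -0.08] 0.027499755637106993
r 0.2340542687276108 th 0.6578898160033466
to go [ 5.06 -1.35  5.07]
```

View pics/mid.png

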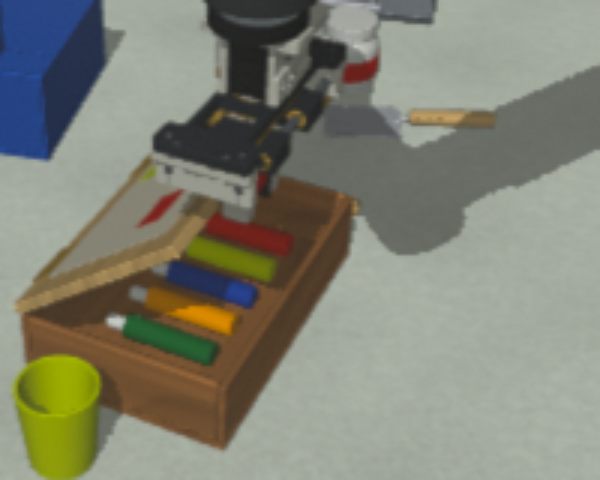

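Lid is rising on its arc (about 0.66 rad by kinematics). The force is partly radial, so I bias the remaining path slightly inwards.

```bash
python3 -m inch '0 0.4 -0.1 0.35 0 0 0;0 0.8 -0.2 0.8 0 0 0;0 1.2 -0.3 1.25 0 0 0;0 1.6 -0.35 1.7 0 0 0;0 2 -0.45 2.1 0 0 0;0 2.4 -0.55 2.5 0 0 0;0 2.85 -0.6 2.9 0 0 0;0 3.25 -0.7 3.3 0 0 0;0 3.7 -0.8 3.7 0 0 0;0 4.2 -0.9 4.1 0 0 0;0 4.7 -1 4.45 0 0 0;0 5.2 -1.1 4.8 0 0 0'; python3 -m inch '0 0 0 0 0 0 0'
python3 - <<'E'
from h import *
p=np.load("p.npy"); s=telemetry.get_state(); print(s["eef_pos"].round(4),s["force"].round(2),s["moment"].round(2),s["width"])
g=s["eef_pos"]+[0,0,.019]; h=model(p,"lid_hinge"); u=np.array([np.cos(p[2]),np.sin(p[2])])
d=h[:2]-g[:2]; print("r",np.hypot(d@u,g[2]-.0815),"th",np.arctan2(g[2]-.0815,d@u))
E
```

```text
t: 8.32
eef_pos: [0.5672, 0.0931, 0.2502]
ee_rot: [-3.133, -0.004, 1.35]
force: [-8.7, 5.8, -8.7]
width: 0.0277
t: 8.45
eef_pos: [0.5674, 0.0931, 0.2504]
ee_rot: [-3.133, -0.003, 1.35]
force: [3.2, -0.3, 5.5]
width: 0.0277
[0.5674 0.0931 0.2504] [ 3.16 -0.32  5.5 ] [-0.09 -1.13  0.04] 0.02771715747736513
r 0.23184682083202812 th 0.9447836299988976
```

```bash
python3 -m inch '1 0 0 0 0 0 0;1 0 0 0 0 0 0;1 0 0 0 0 0 0;1 0 0 0 0 0 0;1 -1 0.2 3 0 0 0;1 -2 0.4 6 0 0 0;1 -3.5 0.7 8 0 0 0;1 -3.5 0.7 8 0 0 0'; python3 -m inch '0 0 0 0 0 0 0;0 0 0 0 0 0 0;0 0 0 0 0 0 0;0 0 0 0 0 0 0;0 0 0 0 0 0 0;0 0 0 0 0 0 0;0 0 0 0 0 0 0;0 0 0 0 0 0 0;0 0 0 0 0 0 0;0 0 0 0 0 0 0;0 0 0 0 0 0 0;0 0 0 0 0 0 0'; python3 -m inch '0 -6 -6 0 0 0 0;0 -9 -9 0 0 0 0;0 -9 -9 0 0 0 0;0 -9 -9 0 0 0 0;0 -9 -9 0 0 0 0;0 -9 -9 0 0 0 0;0 -9 -9 0 0 0 0;0 -9 -9 0 0 0 0'
python3 - <<'E'
from h import *
p=np.load("p.npy"); s=telemetry.get_state(); print(s["eef_pos"].round(4),s["force"].round(2),s["moment"].round(2),s["width"])
F={n:grab_frame(n) for n in("side","top")}
for k in("lid_handle","clamp_bar"):
    for n in F: print(k,n,[(np.round(a["location"],1),round(a["p"],2)) for a in pinpoint(n,k)[:2]])
for th in(.9,.945,.99):
    q=p.copy();q[3]=th; print(th,[proj(F[n],model(q,k,l)).round(1) for n in F for k,l in(("lid_handle",0),("bar",0),("bar",.01))])
V=[cv2.resize(F["side"]["pixels"][110:270,270:430,::-1],(400,400)),cv2.resize(F["top"]["pixels"][140:300,225:385,::-1],(400,400))]
cv2.imwrite("pics/open.png",np.hstack(V))
E
```

```text
t: 9.45
eef_pos: [0.5326, 0.1004, 0.3325]
ee_rot: [-3.136, -0.006, 1.35]
force: [-0.3, 0.3, -0.5]
width: 0.0876
t: 10.95
eef_pos: [0.5326, 0.1004, 0.3324]
ee_rot: [-3.136, -0.006, 1.35]
force: [-0.6, -0.9, -0.1]
width: 0.0001
t: 11.95
eef_pos: [0.4427, 0.0106, 0.3322]
ee_rot: [-3.136, -0.006, 1.351]
force: [-0.4, -0.2, -0.9]
width: -0.0
[0.4427 0.0106 0.3322] [-0.39 -0.22 -0.92] [-0.1  -0.05 -0.04] -1.1328880070290254e-05
lid_handle side [(array([323.7, 169.1]), 0.78)]
lid_handle top [(array([265.9, 207.6]), 0.71)]
clamp_bar side [(array([347.5, 144.2]), 0.46)]
clamp_bar top [(array([329.3, 220.8]), 0.81)]
0.9 [array([329.5, 172.2]), array([353.8, 145. ]), array([356.1, 142.9]), array([266.3, 211.2]), array([329.1, 224.8]), array([328.6, 227.2])]
0.945 [array([326.4, 169.1]), array([350.9, 142.2]), array([353.1, 139.9]), array([266.8, 207.2]), array([329.9, 220.8]), array([329.4, 223. ])]
0.99 [array([323.1, 166. ]), array([348. , 139.4]), array([350. , 137.1]), array([267.3, 203.1]), array([330.8, 216.7]), array([330.3, 218.7])]
```

View pics/open.png

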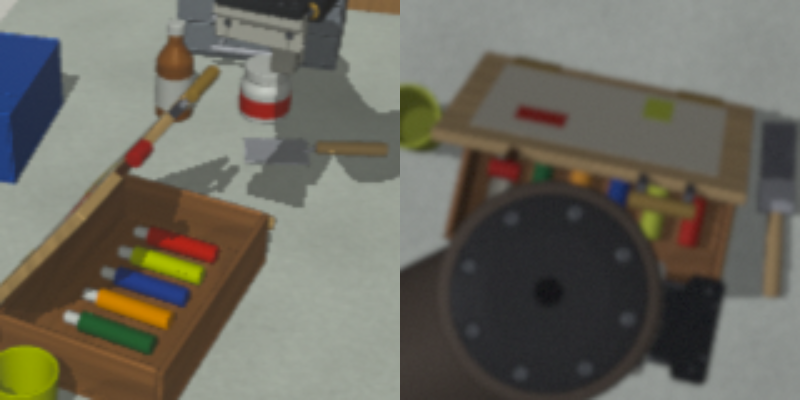

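Lid stands alone at about 0.94 rad: pull at side (325,171) and top (266,207). The bar is at side (351,145) and top (330,222), which suggests it is set out about 5 mm. I'll compute the press point.

```bash
cat > chk.py <<'E'
# exit 1 as soon as upward force on the tool exceeds the free-air bias by 1.2 N
import sys
from station import telemetry
f=telemetry.get_state()["force"][2]-float(sys.argv[1]); print("fz",round(f,2)); sys.exit(f>1.2)
E
python3 - <<'E'
from h import *
p=np.load("p.npy"); F={n:grab_frame(n) for n in("side","top")}
q=p.copy()
obs=[("side","lid_handle",[325,170.5]),("top","lid_handle",[266,207.3]),("side","bar",[350.5,144.5]),("top","bar",[329.7,221.5])]
s=least_squares(lambda v:np.concatenate([proj(F[n],model([*p[:3],v[0]],k,v[1]*(k=="bar")))-o for n,k,o in obs]),[.94,.005]); print(s.x.round(4),s.fun.round(1))
e=telemetry.get_state()["eef_pos"]
for lx in(0,.005,.01):
  b=model([*p[:3],s.x[0]],"bar",lx); print(lx,b.round(4),"top z",b[2]+.008,"go cm",((b+[0,0,.008]-e)*100).round(2))
E
```

```text
[ 0.9367 -0.0042] [ 2.  -0.9  0.7  0.7  0.  -0.9  0.3 -0.9]
0 [ 0.5323 -0.05    0.2708] top z 0.2788214260603013 go cm [ 8.97 -6.04 -5.37]
0.005 [ 0.5294 -0.0494  0.2748] top z 0.2828495415083928 go cm [ 8.68 -5.98 -4.97]
0.01 [ 0.5265 -0.0487  0.2789] top z 0.2868776569564844 go cm [ 8.39 -5.91 -4.56]
```

```bash
python3 -m inch '0 5 -3 0 0 0 0.2;0 8.75 -6 0 0 0 0.2;0 8.75 -6 -1 0 0 0.2;0 8.75 -6 -2.4 0 0 0.2;0 8.75 -6 -3.2 0 0 0.2;0 8.75 -6 -3.6 0 0 0.2;0 8.75 -6 -3.8 0 0 0.2;0 8.75 -6 -3.9 0 0 0.2;0 8.75 -6 -3.9 0 0 0.2;0 8.75 -6 -3.9 0 0 0.2'
python3 - <<'E'
from h import *
s=telemetry.get_state(); print(s["eef_pos"].round(5))
F=[]
for i in range(8):
    f=grab_frame("side"); F.append(telemetry.get_state()["force"])
print(np.mean(F,0).round(2),np.std(F,0).round(2))
t=grab_frame("top")
V=[cv2.resize(f["pixels"][90:210,290:410,::-1],(400,400)),cv2.resize(t["pixels"][150:270,270:390,::-1],(400,400))]
cv2.imwrite("pics/above.png",np.hstack(V))
E
```

```text
t: 13.6
eef_pos: [0.5301, -0.0496, 0.2937]
ee_rot: [-3.137, -0.006, 1.354]
force: [-0.2, -0.0, 0.2]
width: 0.0007
[ 0.53015 -0.04956  0.29372]
[-0.02  0.   -0.09] [0.48 0.32 0.35]
```

View pics/above.png

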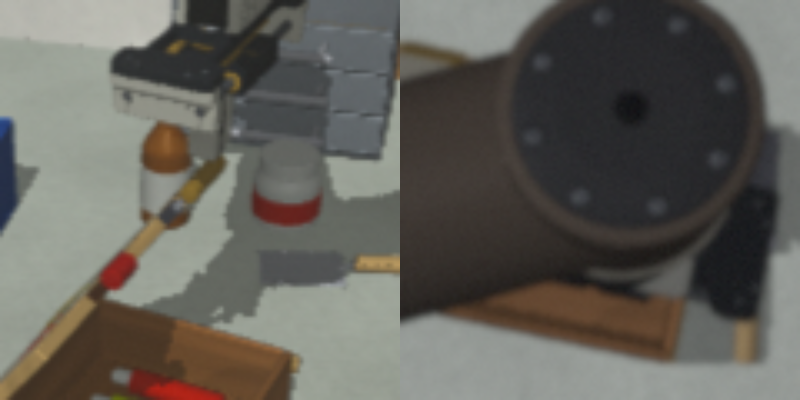

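Fingertips (side crop 208,158) hang just over the bar (203,180). Guarded descent in 0.4 mm steps, stopping on touch.

```bash
c="python3 chk.py 0"
python3 -m inch '0 0 0 -0.05 0 0 0;0 0 0 -0.1 0 0 0;0 0 0 -0.1 0 0 0' | grep -E 'eef|force' && $c && 
python3 -m inch '0 0 0 -0.04 0 0 0;0 0 0 -0.08 0 0 0;0 0 0 -0.08 0 0 0' | grep -E 'eef|force' && $c && 
python3 -m inch '0 0 0 -0.02 0 0 0;0 0 0 -0.04 0 0 0;0 0 0 -0.04 0 0 0' | grep -E 'eef|force' && $c && 
python3 -m inch '0 0 0 -0.02 0 0 0;0 0 0 -0.04 0 0 0;0 0 0 -0.04 0 0 0' | grep -E 'eef|force' && $c && 
python3 -m inch '0 0 0 -0.02 0 0 0;0 0 0 -0.04 0 0 0;0 0 0 -0.04 0 0 0' | grep -E 'eef|force' && $c && 
python3 -m inch '0 0 0 -0.02 0 0 0;0 0 0 -0.04 0 0 0;0 0 0 -0.04 0 0 0' | grep -E 'eef|force' && $c && 
python3 -m inch '0 0 0 -0.02 0 0 0;0 0 0 -0.04 0 0 0;0 0 0 -0.04 0 0 0' | grep -E 'eef|force' && $c && 
python3 -m inch '0 0 0 -0.02 0 0 0;0 0 0 -0.04 0 0 0;0 0 0 -0.04 0 0 0' | grep -E 'eef|force' && $c && 
python3 -m inch '0 0 0 -0.02 0 0 0;0 0 0 -0.04 0 0 0;0 0 0 -0.04 0 0 0' | grep -E 'eef|force' && $c && 
python3 -m inch '0 0 0 -0.02 0 0 0;0 0 0 -0.04 0 0 0;0 0 0 -0.04 0 0 0' | grep -E 'eef|force' && $c
```

```text
eef_pos: [0.53, -0.0496, 0.2924]
force: [0.8, -0.2, 0.0]
fz 0.05False
```

```bash
sed -i 's/sys.exit(f>1.2)/sys.exit(int(f>1.2))/' chk.py; c="python3 chk.py 0"
python3 -m inch '0 0 0 -0.04 0 0 0;0 0 0 -0.08 0 0 0;0 0 0 -0.08 0 0 0' | grep -E 'eef|force' && $c && 
python3 -m inch '0 0 0 -0.02 0 0 0;0 0 0 -0.04 0 0 0;0 0 0 -0.04 0 0 0' | grep -E 'eef|force' && $c && 
python3 -m inch '0 0 0 -0.02 0 0 0;0 0 0 -0.04 0 0 0;0 0 0 -0.04 0 0 0' | grep -E 'eef|force' && $c && 
python3 -m inch '0 0 0 -0.02 0 0 0;0 0 0 -0.04 0 0 0;0 0 0 -0.04 0 0 0' | grep -E 'eef|force' && $c && 
python3 -m inch '0 0 0 -0.02 0 0 0;0 0 0 -0.04 0 0 0;0 0 0 -0.04 0 0 0' | grep -E 'eef|force' && $c && 
python3 -m inch '0 0 0 -0.02 0 0 0;0 0 0 -0.04 0 0 0;0 0 0 -0.04 0 0 0' | grep -E 'eef|force' && $c && 
python3 -m inch '0 0 0 -0.02 0 0 0;0 0 0 -0.04 0 0 0;0 0 0 -0.04 0 0 0' | grep -E 'eef|force' && $c && 
python3 -m inch '0 0 0 -0.02 0 0 0;0 0 0 -0.04 0 0 0;0 0 0 -0.04 0 0 0' | grep -E 'eef|force' && $c
```

```text
eef_pos: [0.53, -0.0496, 0.2916]
force: [-0.6, -0.1, -0.0]
fz -0.0
eef_pos: [0.53, -0.0496, 0.2912]
force: [1.0, 0.3, -0.5]
fz -0.53
eef_pos: [0.53, -0.0496, 0.2907]
force: [-0.1, -0.1, 0.0]
fz 0.02
eef_pos: [0.53, -0.0496, 0.2903]
force: [-0.9, 1.1, 0.2]
fz 0.2
eef_pos: [0.53, -0.0496, 0.2899]
force: [-0.4, 1.5, -0.4]
fz -0.41
eef_pos: [0.5299, -0.0496, 0.2895]
force: [0.4, -0.0, 0.2]
fz 0.17
eef_pos: [0.5299, -0.0496, 0.2891]
force: [0.4, -0.5, -0.7]
fz -0.7
eef_pos: [0.5299, -0.0496, 0.2886]
force: [-0.4, -0.4, 0.4]
fz 0.38
```

```bash
c="python3 chk.py 0"
python3 -m inch '0 0 0 -0.02 0 0 0;0 0 0 -0.04 0 0 0;0 0 0 -0.04 0 0 0' | grep -E 'eef|force' && $c && 
python3 -m inch '0 0 0 -0.02 0 0 0;0 0 0 -0.04 0 0 0;0 0 0 -0.04 0 0 0' | grep -E 'eef|force' && $c && 
python3 -m inch '0 0 0 -0.02 0 0 0;0 0 0 -0.04 0 0 0;0 0 0 -0.04 0 0 0' | grep -E 'eef|force' && $c && 
python3 -m inch '0 0 0 -0.02 0 0 0;0 0 0 -0.04 0 0 0;0 0 0 -0.04 0 0 0' | grep -E 'eef|force' && $c && 
python3 -m inch '0 0 0 -0.02 0 0 0;0 0 0 -0.04 0 0 0;0 0 0 -0.04 0 0 0' | grep -E 'eef|force' && $c && 
python3 -m inch '0 0 0 -0.02 0 0 0;0 0 0 -0.04 0 0 0;0 0 0 -0.04 0 0 0' | grep -E 'eef|force' && $c && 
python3 -m inch '0 0 0 -0.02 0 0 0;0 0 0 -0.04 0 0 0;0 0 0 -0.04 0 0 0' | grep -E 'eef|force' && $c && 
python3 -m inch '0 0 0 -0.02 0 0 0;0 0 0 -0.04 0 0 0;0 0 0 -0.04 0 0 0' | grep -E 'eef|force' && $c && 
python3 -m inch '0 0 0 -0.02 0 0 0;0 0 0 -0.04 0 0 0;0 0 0 -0.04 0 0 0' | grep -E 'eef|force' && $c && 
python3 -m inch '0 0 0 -0.02 0 0 0;0 0 0 -0.04 0 0 0;0 0 0 -0.04 0 0 0' | grep -E 'eef|force' && $c && 
python3 -m inch '0 0 0 -0.02 0 0 0;0 0 0 -0.04 0 0 0;0 0 0 -0.04 0 0 0' | grep -E 'eef|force' && $c && 
python3 -m inch '0 0 0 -0.02 0 0 0;0 0 0 -0.04 0 0 0;0 0 0 -0.04 0 0 0' | grep -E 'eef|force' && $c
```

```text
eef_pos: [0.5299, -0.0496, 0.2882]
force: [0.2, -0.5, 0.8]
fz 0.75
eef_pos: [0.5299, -0.0496, 0.2878]
force: [-0.1, -0.3, -0.3]
fz -0.27
eef_pos: [0.5299, -0.0496, 0.2874]
force: [-0.7, 0.5, -1.1]
fz -1.07
eef_pos: [0.5299, -0.0496, 0.2869]
force: [-0.2, -0.3, -0.7]
fz -0.69
eef_pos: [0.5299, -0.0496, 0.2865]
force: [0.3, 0.0, -0.5]
fz -0.5
eef_pos: [0.5299, -0.0496, 0.2861]
force: [-0.5, 0.1, 1.3]
fz 1.26
```

```bash
cat > avg.py <<'E'
from h import *
L=[]
for i in range(4): grab_frame("side"); L.append(telemetry.get_state()["force"])
s=telemetry.get_state(); print("t",round(s["t"],2),"z",s["eef_pos"][2].round(5),"F",np.mean(L,0).round(2),"fz",np.round(L,1)[:,2])
E
python3 avg.py
```

```text
t 19.88 z 0.28616 F [-0.39 -0.08 -0.25] fz [-0.3  0.6 -0.5 -0.8]
```

Only noise; continuing.

```bash
sed -i 's/f>1.2/f>1.7/' chk.py; c="python3 chk.py 0"
python3 -m inch '0 0 0 -0.02 0 0 0;0 0 0 -0.04 0 0 0;0 0 0 -0.04 0 0 0' | grep -E 'eef' && $c && 
python3 -m inch '0 0 0 -0.02 0 0 0;0 0 0 -0.04 0 0 0;0 0 0 -0.04 0 0 0' | grep -E 'eef' && $c && 
python3 -m inch '0 0 0 -0.02 0 0 0;0 0 0 -0.04 0 0 0;0 0 0 -0.04 0 0 0' | grep -E 'eef' && $c && 
python3 -m inch '0 0 0 -0.02 0 0 0;0 0 0 -0.04 0 0 0;0 0 0 -0.04 0 0 0' | grep -E 'eef' && $c && 
python3 -m inch '0 0 0 -0.02 0 0 0;0 0 0 -0.04 0 0 0;0 0 0 -0.04 0 0 0' | grep -E 'eef' && $c && 
python3 -m inch '0 0 0 -0.02 0 0 0;0 0 0 -0.04 0 0 0;0 0 0 -0.04 0 0 0' | grep -E 'eef' && $c && 
python3 -m inch '0 0 0 -0.02 0 0 0;0 0 0 -0.04 0 0 0;0 0 0 -0.04 0 0 0' | grep -E 'eef' && $c && 
python3 -m inch '0 0 0 -0.02 0 0 0;0 0 0 -0.04 0 0 0;0 0 0 -0.04 0 0 0' | grep -E 'eef' && $c && 
python3 -m inch '0 0 0 -0.02 0 0 0;0 0 0 -0.04 0 0 0;0 0 0 -0.04 0 0 0' | grep -E 'eef' && $c && 
python3 -m inch '0 0 0 -0.02 0 0 0;0 0 0 -0.04 0 0 0;0 0 0 -0.04 0 0 0' | grep -E 'eef' && $c && 
python3 -m inch '0 0 0 -0.02 0 0 0;0 0 0 -0.04 0 0 0;0 0 0 -0.04 0 0 0' | grep -E 'eef' && $c && 
python3 -m inch '0 0 0 -0.02 0 0 0;0 0 0 -0.04 0 0 0;0 0 0 -0.04 0 0 0' | grep -E 'eef' && $c
python3 avg.py
```

```text
eef_pos: [0.5299, -0.0496, 0.2857]
fz -0.53
eef_pos: [0.5299, -0.0496, 0.2853]
fz -0.44
eef_pos: [0.5299, -0.0496, 0.2849]
fz -0.06
eef_pos: [0.5299, -0.0496, 0.2844]
fz 0.28
eef_pos: [0.5298, -0.0496, 0.284]
fz 0.32
eef_pos: [0.5298, -0.0496, 0.2836]
fz 0.14
eef_pos: [0.5298, -0.0497, 0.2832]
fz 0.54
eef_pos: [0.5298, -0.0497, 0.2827]
fz -0.93
eef_pos: [0.5298, -0.0496, 0.2823]
fz -0.21
eef_pos: [0.5298, -0.0496, 0.2819]
fz 0.53
eef_pos: [0.5298, -0.0496, 0.2815]
fz -1.14
eef_pos: [0.5298, -0.0496, 0.281]
fz 0.41
t 24.57 z 0.28107 F [ 0.12  0.29 -0.09] fz [-0.5  0.3  0.2 -0.3]
```

```bash
c="python3 chk.py 0"
python3 -m inch '0 0 0 -0.02 0 0 0;0 0 0 -0.04 0 0 0;0 0 0 -0.04 0 0 0' | grep -E 'eef' && $c && 
python3 -m inch '0 0 0 -0.02 0 0 0;0 0 0 -0.04 0 0 0;0 0 0 -0.04 0 0 0' | grep -E 'eef' && $c && 
python3 -m inch '0 0 0 -0.02 0 0 0;0 0 0 -0.04 0 0 0;0 0 0 -0.04 0 0 0' | grep -E 'eef' && $c && 
python3 -m inch '0 0 0 -0.02 0 0 0;0 0 0 -0.04 0 0 0;0 0 0 -0.04 0 0 0' | grep -E 'eef' && $c && 
python3 -m inch '0 0 0 -0.02 0 0 0;0 0 0 -0.04 0 0 0;0 0 0 -0.04 0 0 0' | grep -E 'eef' && $c && 
python3 -m inch '0 0 0 -0.02 0 0 0;0 0 0 -0.04 0 0 0;0 0 0 -0.04 0 0 0' | grep -E 'eef' && $c && 
python3 -m inch '0 0 0 -0.02 0 0 0;0 0 0 -0.04 0 0 0;0 0 0 -0.04 0 0 0' | grep -E 'eef' && $c && 
python3 -m inch '0 0 0 -0.02 0 0 0;0 0 0 -0.04 0 0 0;0 0 0 -0.04 0 0 0' | grep -E 'eef' && $c && 
python3 -m inch '0 0 0 -0.02 0 0 0;0 0 0 -0.04 0 0 0;0 0 0 -0.04 0 0 0' | grep -E 'eef' && $c
python3 avg.py
python3 - <<'E'
from h import *
f=grab_frame("side"); cv2.imwrite("pics/near.png",cv2.resize(f["pixels"][110:190,310:390,::-1],(480,480)))
E
```

```text
eef_pos: [0.5298, -0.0496, 0.2807]
fz -0.68
eef_pos: [0.5298, -0.0496, 0.2802]
fz 0.05
eef_pos: [0.5298, -0.0496, 0.28]
fz 2.02
t 25.9 z 0.27999 F [-0.25  0.44  2.48] fz [1.6 2.  3.  3.3]
```

View pics/near.png

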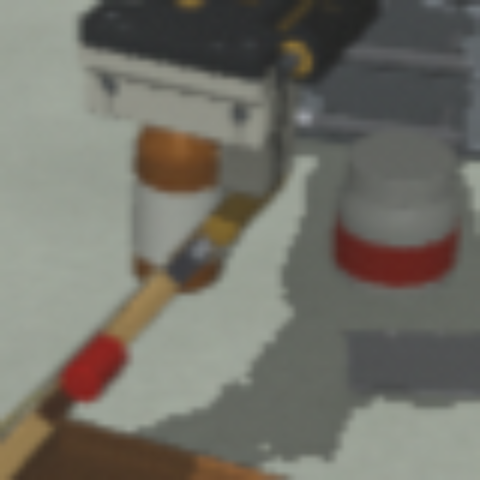

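The tips touch the top of the bar (crop 235,195) with about 2.5 N, clear of lid and clamp arms. Increasing gently.

```bash
python3 -m inch '0 0 0 -0.03 0 0 0;0 0 0 -0.035 0 0 0;0 0 0 -0.04 0 0 0;0 0 0 -0.04 0 0 0'; python3 avg.py
```

```text
t: 26.45
eef_pos: [0.5298, -0.0497, 0.2799]
ee_rot: [-3.136, -0.006, 1.354]
force: [-2.3, 0.8, 4.9]
width: 0.0003
t 26.65 z 0.27988 F [-1.65  0.37  5.6 ] fz [6.  5.3 5.2 5.9]
```

```bash
python3 -m inch '0 0 0 -0.032 0 0 0;0 0 0 -0.035 0 0 0;0 0 0 -0.038 0 0 0;0 0 0 -0.038 0 0 0;0 0 0 -0.038 0 0 0;0 0 0 -0.038 0 0 0'; python3 avg.py
```

```text
t: 27.4
eef_pos: [0.5299, -0.0497, 0.2799]
ee_rot: [-3.136, -0.006, 1.354]
force: [-2.8, 0.3, 6.1]
width: 0.0001
t 27.6 z 0.27989 F [-1.97  0.79  5.62] fz [5.7 5.6 5.  6.2]
```

```bash
python3 -m inch '0 0 0 -0.04 0 0 0;0 0 0 -0.043 0 0 0;0 0 0 -0.046 0 0 0;0 0 0 -0.046 0 0 0;0 0 0 -0.046 0 0 0;0 0 0 -0.046 0 0 0;0 0 0 -0.046 0 0 0;0 0 0 -0.046 0 0 0;0 0 0 -0.046 0 0 0;0 0 0 -0.046 0 0 0;0 0 0 -0.046 0 0 0;0 0 0 -0.046 0 0 0'; python3 avg.py
```

```text
t: 29.1
eef_pos: [0.5298, -0.0497, 0.2798]
ee_rot: [-3.137, -0.006, 1.354]
force: [-3.1, 1.2, 6.9]
width: 0.0001
t 29.3 z 0.27987 F [-2.85  0.79  5.86] fz [6.6 6.  5.2 5.7]
```

About 6 N down (6.6 N total) held for over 2.5 s with no sinking. Backing off.

```bash
python3 -m inch '0 0 0 0.05 0 0 0;0 0 0 0.3 0 0 0;0 0 0 1.5 0 0 0;0 0 0 4 0 0 0;0 0 0 7 0 0 0;0 -4 -4 9 0 0 0;0 -9 -9 9 0 0 0;0 -12 -14 9 0 0 0;0 -12 -14 9 0 0 0;0 -12 -14 9 0 0 0;0 -12 -14 9 0 0 0'
python3 avg.py; python3 - <<'E'
from h import *
p=np.load("p.npy"); F={n:grab_frame(n) for n in("side","top")}
obs=[(n,a["location"]) for n in F for a in pinpoint(n,"lid_handle")[:1]]; print(obs)
s=least_squares(lambda v:np.concatenate([proj(F[n],model([*p[:3],v[0]],"lid_handle"))-o for n,o in obs]),[.94]); print("lid",s.x.round(3),s.fun.round(1))
for k in "brush mixing_cup palette_knife medium_bottle paint_can gesso_jar sanding_block".split():
    r=pinpoint("top",k)
    if r: print(k,round(r[0]["p"],2),onplane(F["top"],r[0]["location"],0).round(3))
cv2.imwrite("pics/end.png",np.hstack([F[n]["pixels"][60:360,180:580,::-1] for n in F]))
E
```

```text
t: 30.68
eef_pos: [0.4105, -0.1891, 0.3699]
ee_rot: [-3.137, -0.006, 1.355]
force: [-0.2, 0.7, -0.4]
width: 0.0004
t 30.88 z 0.36963 F [ 0.27 -0.28  0.  ] fz [ 0.1 -0.  -0.5  0.4]
[('side', [323.4, 166.8]), ('top', [267.4, 207.9])]
lid [0.962] [ 1.7  1.1 -0.4 -2.2]
brush 0.75 [ 0.553 -0.18   0.   ]
mixing_cup 0.59 [0.646 0.219 0.   ]
medium_bottle 0.77 [ 0.644 -0.419  0.   ]
paint_can 0.86 [0.596 0.422 0.   ]
gesso_jar 0.84 [ 0.516 -0.462  0.   ]
sanding_block 0.59 [0.461 0.416 0.   ]
```

View pics/end.png

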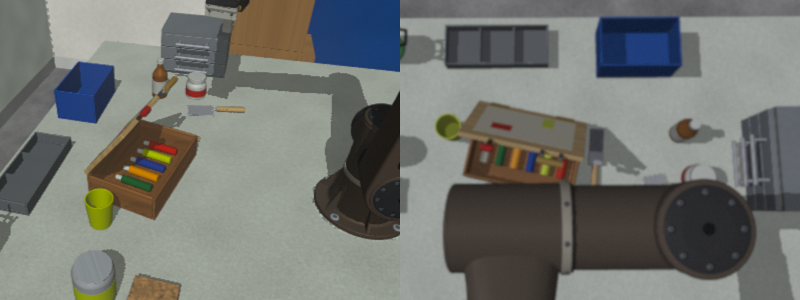

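The lid stands at about 0.95 rad, the arm is clear, and the bystanders are in place.

```bash
python3 -c "
from station import arm; print(arm.job_done())"
```

```text
the job is handed in; nothing more can be done
None
```

I raised the lid by the red pull and let go. It then held by itself for about 15 s while I approached the bar. I leaned on the brass bar with closed fingertips, backed off, and handed the job in at about t = 31 s.

- **Lid angle:** about 0.94 rad after release, and 0.96 rad (55 degrees) from the networks at the end. The two agree within camera accuracy (1 to 2 px).
- **Press:** averaged wrist readings were 5.6 to 5.9 N straight down, or 6.0 to 6.6 N in total, with the highest reading at 7.6 N in total. That is a little under the 7 N asked. It held for over 2.5 s and the fingertips did not sink. I only sampled the wrist force between moves, so I can't rule out a brief peak above these readings, but I saw none near 10 N.
- **Robot:** after backing off, the wrist force was about 0 N.
- **Bystanders:** four of the five I could compare between start and end (brush, mixing cup, medium bottle, paint can, gesso jar) were within about 12 mm of their first fix, which is measurement noise. The palette knife was not found at the end because the arm partly covered it in the top view. In the side picture it looks to be where it was. The sanding block was found only at the end, and it also looks unmoved in the pictures.

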